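# Prop open a bumblebee rearing box and take out its feeder syringe

### The arm

A 6-joint arm with a two-finger parallel gripper is mounted at the origin on the work surface. World frame = base frame: x ahead of the robot, y to its left, z up, the work surface at z = 0. Lengths are in m, angles in degrees, forces in N, time in s.
With the tool pointing down it reaches from about 0.4 to 0.825 m from the base axis. Payload 7 kg.
Tool frame: the origin (TCP) lies at the centre of the arm's flange, where the gripper is bolted on; the fingertips stand 178 mm ahead of it and the grasp point (between the pads) lies 159 mm ahead of it (r.tips_ahead is the z of the fingertips in the tool frame, in m); z points along the fingers, y is the line along which they close (so a half turn about z gives the same grasp; the last joint's range is limited). The gripper opens to 88 mm and grips with 3 to 60 N. Pads are 19 mm wide; open, the fingers measure 130 mm over their backs; the gripper's body (78 mm by 193 mm) begins 47 mm behind the grasp point.
Start: joints at [-48.982, 20.546, 0.682, 0, -70.136, -16.507], TCP at [0.28, -0.614, 0.405] pointing down, gripper open.
Joint ranges: [-176.03, 176.03], [-82.01, 121.73], [-58.28, 71.71], [-173.87, 95.51], [-174.79, -0.11], [-173.66, 173.66]. Speed limits (degrees/s): [136.94, 136.94, 172.46, 180, 180, 180].

### API

Orientations are given as [roll, pitch, yaw] about the fixed x, y, z axes, in that order (R = Rz(yaw) Ry(pitch) Rx(roll)).
In Python, from plant import r gives the robot as it stands. The module is installed in compiled form; this text tells all that it offers.
- The arm moves only by the shell command python3 -m pendant 'ROWS' [FORCE]. ROWS is JSON, a list that holds one entry, the list of rows, each a list of 7 numbers: the shift along the tool's x, y, z in m, then the turn, a rotation vector about the tool's x, y, z in degrees, then the gripper command: -1 is shut, 1 is fully open, values between are in proportion. A call has 1 to 5 rows; each row is the pose to reach, as a shift and turn from the pose commanded when the call began, along the tool's axes at that moment; what a row does not reach only later rows make up. A row lasts 1/10 s, in which the tool goes at most 50 mm and 8.59 degrees, less where a joint would pass 70% of its speed; a pose out of reach is approached as far as the arm can. A call with a gripper value outside its range is refused whole. The fingers move at their own pace and stop on an object; FORCE is the grip in N (left out, the last holds). Time passes only in rows, so rows that repeat a pose let the fingers close. It gives the time, the measured TCP pose, the force, the opening and the grip force at its end, in the units of the state.
- r.get_state(): the state, without advancing time (a new reading comes with each control period).
- r.capture(name): name is "side" or "top" or "wrist"; returns the picture (400x640x3 uint8, red, green, blue); there is no depth.
- r.camera_params(name): a dict with "fx", "fy", "cx", "cy" (pixels), "R" (3x3) and "t" (3): a world point X has camera coordinates R X + t. Camera axes: x right, y down, z forward; pixel columns grow to the right and rows downward; lengths in m; the calibration is good to about 2 mm. A picture is of the moment at which its call begins: read the wrist's pose just before it. camera_params takes no time and is no camera call; for the wrist camera it gives the pose at the moment of the call.
- r.close_job(): hands the job in; it is judged then, once.
The state is a dict: "time_s": time; "joints": joint angles; "qd": joint speeds; "joint_torque": joint torques, N m; "tcp_pos": TCP position; "eef_rot": TCP orientation; "contact_force": force on the tool from outside, world axes, zero at the start; "moment": the same for the moment, N m; "gripper_width": finger opening in m; "gripper_force": force on a finger pad.
Only numpy, scipy, OpenCV 4.12 (cv2) and the standard library are available. Lean on these libraries where they do the work, as an engineer would, in place of code of your own. Each camera call takes 0.05 s, during which the arm holds its last target. There are 200 camera calls.

### The job

Raise the rearing box's hinged flap by its red bar until it leans right back, then swing the steel stay over by its orange grip so that its notch drops onto the brass pin of the flap and props it. Then take the blue-ended feeder syringe out of the box and lay it gently, not dropping it, flat on the floor of the white basket. Leave the flap propped and do not disturb the jar, the brush or the green-ended spare syringe.

Things in the scene. Friction and masses are not known exactly. Their poses are not given: they have to be found in the camera images.
- nest_box: Open-topped plywood rearing box fixed to the table, 160 mm (its x) by 240 mm (its y) by 90 mm high, walls 8 mm, white vent grilles front and back. Origin: centre of its underside, on the table. Its -x side faces the robot roughly, its z is up. The flap covers its top, the hinge runs along y over the +x (far) edge; the stay stands outside its +y end. Inside, a wooden floor lies 50 mm above the table, 40 mm below the rim.
- flap (a joint): Angle of the flap in rad: 0 shut, grows as its near edge is raised, 1.78 at its stop (leaning 12 degrees back past upright, away from the robot). A free hinge: let go short of upright (1.57) it falls shut, past about 1.65 it falls back on its stop and leans there. The flap is a wood frame with a clear pane, 160 x 240 x 8 mm, 0.25 kg.
- flap_hinge (a point): Point on the flap's hinge axis, half-way along it, 90 mm above the table. The axis is the box's y.
- flap_bar (a point): Centre of the red bar handle of the flap, a round bar 12 mm thick and 100 mm long, parallel to the hinge, 205 mm from the hinge axis; it stands 45 mm out beyond the flap's free (near) edge, carried by a 12 mm arm at each end. It may turn between the fingers as the flap swings. When shut its centre is 94 mm above the table with nothing under it.
- flap_pin (a point): Brass prop pin, 8 mm thick, sticking out of the flap's +y edge 65 mm from the hinge axis; this point lies on it in the plane in which the stay swings.
- stay (a joint): Angle of the stay in rad: 0 at its parking stop, leaning 0.26 rad back from upright, towards the robot; it grows as the stay swings over towards the flap's hinge (about the box's y). It starts between 0 and 0.3. With the flap fully back, the notch in its lower edge rests on the pin at about 1.35 (set). It is lightly stiff: it stays put near upright and falls by itself onto the pin from about 0.7 on. With no pin in its way it goes on to 1.7.
- stay_pivot (a point): Pivot of the stay on the outside of the box's +y end, 131 mm from the box centre in y, 78 mm above the table. The stay is a flat steel bar 16 x 8 mm that reaches 190 mm from here.
- stay_grip (a point): Place to hold on the stay's orange grip, a round rod 14 mm thick that points along the box's +y; this point is 145 mm from the pivot axis and 52 mm outside the bar's mid-plane; the grip runs from 4 to 75 mm outside it. It may turn between the fingers as the stay swings.
- syringe_center (a point): Centre of the feeder syringe's white barrel, half-way up (11.5 mm above what it lies on). Syringe lies along its x: nozzle to +x (to 44 mm), barrel 21 mm thick from -35 to +30 mm, flange 34 mm wide at -37 mm, blue thumb end at -57 mm; 35 g. Starts lying on the floor inside the box, under the flap.
- basket: White slatted plastic basket, loose, 160 mm (x) by 115 mm (y) by 55 mm high, walls and floor 4 mm, open at the top. Origin: centre of its underside; z up.
- spare_center (a point): Centre of the spare syringe, the same but with a green thumb end, lying on the table. Bystander.
- jar_center (a point): Centre of an amber jar with a yellow cap, 66 mm across and 90 mm high. Bystander.
- brush_grip (a point): Point on the handle of a flat hand brush lying on the table. Bystander.
Mind the look-alikes: they are no part of the job. What is meant by the basket is not black or purple, and is the smaller of those in its own colour.

How it is judged (in metres and radians):
On the way, in this order (a step that is already met when the one before it is completed fails the run):
1. the flap has been raised and leans back (value of joint flap above 1.65 rad), for 0.2 s.
2. the stay's notch sits on the pin of the raised flap (value of joint flap above 1.65 rad and value of joint stay between 1.31 and 1.4 rad), for 0.2 s.
3. the feeder syringe has been lifted clear of the box (height (world z) of syringe_center above 0.11 m), for 0.05 s.
At the end, for the whole second after the job is handed in: The flap leans back (above 1.65 rad) with the stay's notch on its pin (stay between 1.31 and 1.40 rad); the feeder syringe lies flat (within about 0.2 rad of level) and still on the floor of the upright white basket (all of step 2 and x of syringe_center in the frame of basket between -0.078 and 0.078 m and y of syringe_center in the frame of basket between -0.055 and 0.055 m and z of syringe_center in the frame of basket between 0.008 and 0.026 m and angle between syringe_center's own x axis and vertical between 1.35 and 1.79 rad and angle between basket's own z axis and vertical below 0.1 rad and linear speed of syringe below 0.02 m/s); the robot touches nothing.
It fails at once if the feeder syringe is dropped (falls free faster than 0.9 m/s, about 40 mm) (linear speed of syringe above 0.9 m/s and contact force between the fingers and syringe below 0.05 N).
It fails at once if the spare syringe is moved by more than 30 mm (distance of spare_center from where it was at the start of the episode above 0.03 m).
It fails at once if the jar is moved by more than 30 mm or tipped (distance of jar_center from where it was at the start of the episode above 0.03 m or angle between jar_center's own z axis and vertical above 0.5 rad).
It fails at once if the brush is moved by more than 30 mm (distance of brush_grip from where it was at the start of the episode above 0.03 m).
It also fails if it takes over 72 s, if anything falls off the work surface, if the arm or the gripper's body presses on something with over 40 N, if the wrist force passes 120 N, or if a joint passes its speed limit or range.

## Working session

There is one attempt and no reset: what is moved stays moved. The work goes in short steps, Python scripts to look and compute and a shell command to move; the robot and the scene stay as the last step left them, time stands still between calls to the robot, and variables do not carry over. Pictures are saved under pics/ and viewed, at most 12 in all, crops included, and the job is handed in when it is done.

```bash
mkdir -p pics
python3 - <<'E'
from plant import r
import cv2,numpy as np
s=r.get_state();print(s)
a=r.capture("top");b=r.capture("side")
for n,i in(("top0",a),("side0",b)):cv2.imwrite(f"pics/{n}.png",i[:,:,::-1])
for n in("top","side"):print(n,r.camera_params(n))
E
```

```text
{'time_s': 0.0, 'joints': array([-4.89805819e+01,  2.05918413e+01,  6.33477092e-01, -1.94970111e-02,
       -7.01360367e+01, -1.65071266e+01]), 'qd': array([ 0.03653386,  0.05486453, -0.00503633, -0.00940853,  0.07931304,
       -0.03475835]), 'joint_torque': array([ 1.07157219e-03, -5.82715917e+01,  2.93065041e+01,  6.99700803e+00,
        7.05625236e-03, -1.87296123e-04]), 'tcp_pos': array([ 0.27996848, -0.61398684,  0.40371756]), 'eef_rot': array([ 1.79904282e+02, -9.25213463e-03, -1.55494341e+02]), 'contact_force': array([-0.0786561 ,  0.48786879, -0.40636874]), 'moment': array([ 0.04233383, -0.01044257, -0.01366143]), 'gripper_force': 0.0, 'gripper_width': 0.08784996997702248}
top {'fx': 499.2829006353097, 'fy': 499.2829006353097, 'cx': 318.34856440560776, 'cy': 202.70602229969543, 'R': array([[ 0.01444264, -0.99978426, -0.01492795],
       [-0.99765711, -0.01341025, -0.0670854 ],
       [ 0.06687074,  0.01586187, -0.99763556]]), 't': array([0.03937266, 0.54354143, 1.44775091])}
side {'fx': 394.0700449727754, 'fy': 394.0700449727754, 'cx': 317.2875930834015, 'cy': 202.97699895458095, 'R': array([[-0.98101305, -0.19308802, -0.01817717],
       [-0.09664998,  0.56798888, -0.81734167],
       [ 0.16814331, -0.80006603, -0.57586646]]), 't': array([0.5291518 , 0.14530969, 1.23354003])}
```

View pics/top0.png

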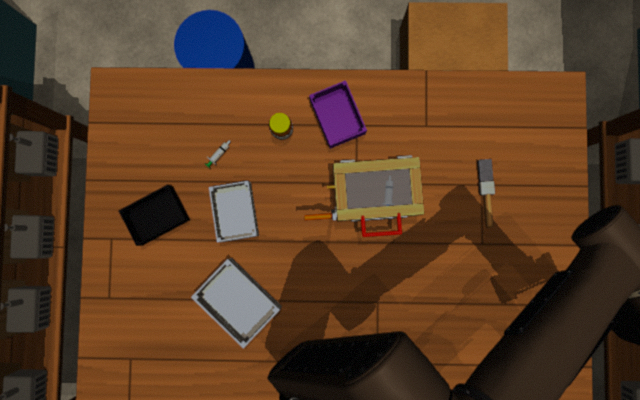

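View pics/side0.png

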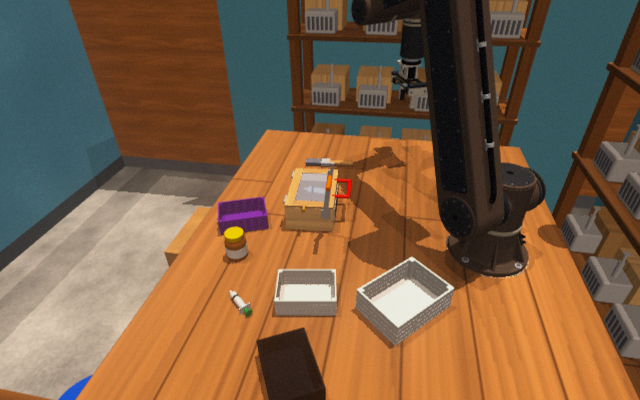

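The small white basket is at top-view (233,211) and the larger white one at (236,302). The purple (337,115) and black (154,214) ones are out, so the basket at (233,211) is the one meant. The box is around (378,188), the red bar at (382,227) and the orange grip at (318,216). The jar, spare syringe and brush are well away from these.

```bash
cat > h.py <<'E'
from plant import r
import cv2,numpy as np
def ray(n,u,v,P=None):
    P=P or r.camera_params(n);R=P["R"];c=-R.T@P["t"]
    return c,R.T@np.array([(u-P["cx"])/P["fx"],(v-P["cy"])/P["fy"],1])
def onz(n,u,v,z,P=None):
    c,d=ray(n,u,v,P);return c+d*(z-c[2])/d[2]
def proj(n,X,P=None):
    P=P or r.camera_params(n);q=P["R"]@np.asarray(X,float)+P["t"];return np.array([P["fx"]*q[0]/q[2]+P["cx"],P["fy"]*q[1]/q[2]+P["cy"]])
def mask(im,lo,hi,roi):
    h=cv2.cvtColor(im,cv2.COLOR_RGB2HSV);m=cv2.inRange(h,np.array(lo),np.array(hi));o=np.zeros_like(m);x0,y0,x1,y1=roi;o[y0:y1,x0:x1]=m[y0:y1,x0:x1];return o
def rect(m):
    c=max(cv2.findContours(m,0,2)[0],key=cv2.contourArea);return cv2.minAreaRect(c)
E
python3 - <<'E'
from h import *
np.set_printoptions(precision=4,suppress=True)
a=cv2.imread("pics/top0.png")[:,:,::-1].copy();b=cv2.imread("pics/side0.png")[:,:,::-1].copy()
def rep(name,m,z,cam="top"):
    q=rect(m);pts=cv2.boxPoints(q);W=np.array([onz(cam,*p,z) for p in pts])
    e=np.diff(W[[0,1,2]],axis=0)[:,:2];print(name,np.round(q[0],1),"ctr",W.mean(0),"sides",np.linalg.norm(e,axis=1),"ang",np.degrees(np.arctan2(e[:,1],e[:,0])))
red=mask(a,(0,170,90),(6,255,255),(340,200,420,245));rep("red",red,.094)
rep("org",mask(a,(7,190,150),(16,255,255),(295,208,335,222)),.22)
rep("frame",mask(a,(17,60,110),(32,255,255),(325,150,430,225)),.098)
m=mask(a,(0,0,120),(179,50,255),(200,170,265,250));m=cv2.morphologyEx(m,3,np.ones((5,5)));rep("bask",m,.055)
rep("syr",mask(a,(0,0,130),(179,60,255),(380,170,400,210)),.0615)
v=np.hstack([cv2.resize(a[150:250,200:300],(400,400),interpolation=2),cv2.resize(a[150:250,330:430],(400,400),interpolation=2)])
cv2.imwrite("pics/c1.png",v[:,:,::-1])
E
```

```text
red [381.  224.9] ctr [ 0.4786 -0.1288  0.094 ] sides [0.1119 0.0584] ang [ -84.8031 -175.4142]
org [312. 218.] ctr [0.4905 0.0592 0.22  ] sides [0. 0.] ang [0. 0.]
frame [374.5 188.7] ctr [ 0.579  -0.1096  0.098 ] sides [0.2637 0.162 ] ang [ -85.2531 -175.9789]
bask [232.1 211.1] ctr [0.5132 0.2936 0.055 ] sides [0.1152 0.1602] ang [ -80.5753 -170.0151]Traceback (most recent call last):
  File "<stdin>", line 11, in <module>
  File "<stdin>", line 5, in rep
  File "h.py", line 13, in rect
    c=max(cv2.findContours(m,0,2)[0],key=cv2.contourArea);return cv2.minAreaRect(c)
ValueError: max() iterable argument is empty
```

Run:
```python
from h import *
np.set_printoptions(precision=4,suppress=True)
a=cv2.imread("pics/top0.png")[:,:,::-1].copy();b=cv2.imread("pics/side0.png")[:,:,::-1].copy()
red=mask(a,(0,170,60),(6,255,255),(340,200,420,245))
cs=[];
for u in range(367,397):
    v=np.where(red[:,u])[0]; cs.append((u,v.mean(),len(v)))
cs=np.array(cs);k=np.polyfit(cs[:,0],cs[:,1],1)
vs,us=np.where(red);print("redrange",us.min(),us.max(),vs.min(),vs.max(),cs[:,2].mean())
u0=(us.min()+us.max())/2;A=onz("top",u0-20,np.polyval(k,u0-20),.094);B=onz("top",u0+20,np.polyval(k,u0+20),.094)
print("bar",(A+B)/2,"yaw",np.degrees(np.arctan2(*(A-B)[[1,0]]))-90)
h=cv2.cvtColor(a,cv2.COLOR_RGB2HSV);print(h[217,304:334,:].tolist())
hs=cv2.cvtColor(b,cv2.COLOR_RGB2HSV)
for n,im,roi in(("top",a,(298,208,338,224)),("side",b,(300,165,345,215))):
    m=mask(im,(7,215,170),(16,255,255),roi);vs,us=np.where(m)
    if len(us):print(n,len(us),us.min(),us.max(),vs.min(),vs.max())
print(h[188,375:405].tolist())
v=np.hstack([cv2.resize(a[150:250,200:300],(400,400),interpolation=2),cv2.resize(a[150:250,300:400],(400,400),interpolation=2)])
w=cv2.resize(b[155:235,270:360],(400,356),interpolation=2)
cv2.imwrite("pics/c1.png",v[:,:,::-1]);cv2.imwrite("pics/c2.png",w[:,:,::-1])
```

```text
redrange 360 401 213 236 4.033333333333333
bar [ 0.455  -0.1275  0.094 ] yaw 4.8601964024644815
[[16, 228, 130], [17, 255, 148], [19, 255, 153], [18, 255, 153], [18, 255, 153], [19, 255, 152], [18, 255, 153], [19, 255, 155], [19, 255, 154], [18, 255, 154], [18, 255, 156], [18, 255, 152], [17, 255, 151], [17, 255, 153], [17, 255, 155], [17, 255, 154], [17, 255, 153], [17, 255, 156], [17, 255, 150], [17, 255, 150], [16, 255, 153], [16, 255, 150], [16, 255, 148], [16, 255, 149], [16, 255, 148], [16, 255, 149], [13, 255, 135], [9, 217, 101], [176, 43, 96], [107, 23, 152]]
side 60 326 342 175 194
[[13, 36, 99], [5, 29, 104], [14, 33, 101], [10, 30, 101], [11, 28, 101], [12, 33, 102], [10, 31, 100], [10, 37, 103], [14, 28, 100], [15, 35, 102], [170, 8, 99], [60, 3, 99], [90, 7, 103], [105, 9, 108], [105, 5, 106], [105, 14, 106], [100, 8, 100], [165, 5, 96], [9, 26, 100], [5, 28, 101], [15, 30, 102], [11, 35, 102], [9, 26, 99], [12, 32, 104], [11, 28, 100], [10, 30, 103], [9, 38, 106], [5, 32, 103], [12, 25, 104], [9, 39, 105]]
```

View pics/c1.png

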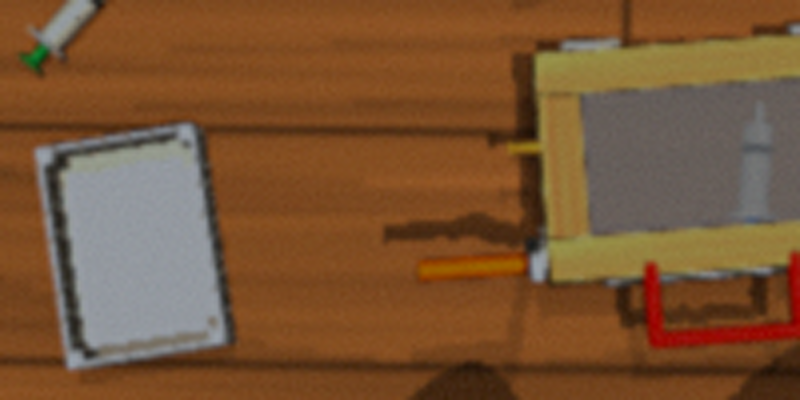

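View pics/c2.png

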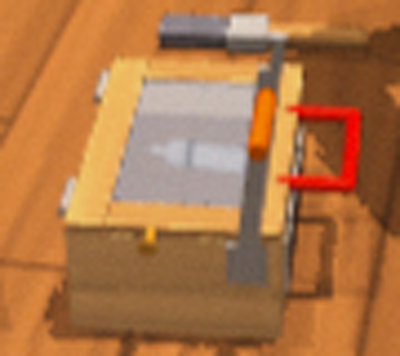

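The crop shows the small white basket with its long side along world x. In the box the syringe lies with its nozzle away from the robot and its barrel near top-view (389,191). The orange grip spans top-view (304..331, 217) and is near side-view (329,182). The brass pin is at (331,187).

Run:
```python
from h import *
from scipy.spatial.transform import Rotation as T
np.set_printoptions(precision=4,suppress=True)
def tri(p,q):
    c1,d1=ray("top",*p);c2,d2=ray("side",*q);A=np.stack([d1,-d2],1);s=np.linalg.lstsq(A,c2-c1,rcond=None)[0]
    X=c1+d1*s[0];Y=c2+d2*s[1];return (X+Y)/2,np.linalg.norm(X-Y)
print("grip mid",tri((317.5,217),(329,182.5)))
phi=np.radians(4.86);ex=np.array([np.cos(phi),np.sin(phi),0]);ey=np.array([-ex[1],ex[0],0])
bar=np.array([.455,-.1275,.094]);hin=bar+.205*ex;box=hin-.08*ex;box[2]=0
g=tri((317.5,217),(329,182.5))[0];print("box",box,"grip in box",(g-box)@ex,(g-box)@ey,g[2])
for c in((304,217.5),(331,216.5)):
  X=onz("top",*c,g[2]);print("grip end",X,(X-box)@ex,(X-box)@ey)
for c in((389,179),(389,204),(389,191)):
  X=onz("top",*c,.0615);print("syr",X,(X-box)@ex,(X-box)@ey)
s=r.get_state();R=T.from_euler("xyz",s["eef_rot"],degrees=True).as_matrix();print(R)
P=np.array([bar[0],bar[1],.094+.159+.06]);print("shift to above bar",R.T@(P-s["tcp_pos"]))
```

```text
grip mid (array([0.4923, 0.0452, 0.2242]), np.float64(0.0015603133095673481))
box [ 0.5796 -0.1169  0.    ] grip in box -0.07323654011584124 0.16890258120859292 0.2241921595199639
grip end [0.4913 0.0793 0.2242] -0.0713023509277854 0.20297786732985074
grip end [0.4948 0.0113 0.2242] -0.07361126321459399 0.13494526436069498
syr [ 0.6106 -0.1544  0.0615] 0.027728795640969285 -0.039957764800192835
syr [ 0.5391 -0.1547  0.0615] -0.04353574620909679 -0.03425494507358465
syr [ 0.5762 -0.1545  0.0615] -0.0065380438921429735 -0.03721562118452082
[[-0.9099 -0.4148 -0.0007]
 [-0.4148  0.9099  0.0013]
 [ 0.0001  0.0015 -1.    ]]
shift to above bar [-0.3611  0.37    0.0913]
```

```bash
python3 -m pendant '[[[-0.04,0.04,0.01,0,0,0,0],[-0.07,0.075,0.015,0,0,0,0],[-0.11,0.11,0.02,0,0,0,0],[-0.145,0.148,0.03,0,0,0,0],[-0.18,0.185,0.04,0,0,0,0]]]' 10 && python3 -m pendant '[[[-0.04,0.04,0.01,0,0,0,0],[-0.07,0.075,0.02,0,0,0,0],[-0.11,0.11,0.03,0,0,0,0],[-0.145,0.148,0.04,0,0,0,0],[-0.181,0.185,0.051,0,0,0,0]]]' && python3 -m pendant '[[[0,0,0,0,0,-7,0],[0,0,0,0,0,-14,0],[0,0,0,0,0,-21,0],[0,0,0,0,0,-28,0],[0,0,0,0,0,-35.2,0]]]' && python3 -m pendant '[[[0,0,0,0,0,-7,0],[0,0,0,0,0,-14,0],[0,0,0,0,0,-21,0],[0,0,0,0,0,-28,0],[0,0,0,0,0,-35.2,0]]]' && python3 -m pendant '[[[0,0,0,0,0,0,0],[0,0,0,0,0,0,0]]]'
cat > s.py <<'E'
from h import *
from scipy.spatial.transform import Rotation as T
import sys
np.set_printoptions(precision=4,suppress=True)
s=r.get_state();R=T.from_euler("xyz",s["eef_rot"],degrees=True).as_matrix()
phi=np.radians(4.86);ex=np.array([np.cos(phi),np.sin(phi),0]);ey=np.array([-ex[1],ex[0],0])
bar=np.array([.455,-.1275,.094]);hin=bar+.205*ex;hin[2]=.09;box=hin-.08*ex;box[2]=0
gp=s["tcp_pos"]+.159*R[:,2];g=gp-box
print("t",s["time_s"],"tcp",s["tcp_pos"],"rot",s["eef_rot"],"J",s["joints"],"F",s["contact_force"],"w",s["gripper_width"],s["gripper_force"])
print("grasp box",g@ex,g@ey,g[2]," tool y in box",R[:,1]@ex,R[:,1]@ey)
def go(bx,by,bz):  # tool shift to bring grasp point to box coords
    X=box+bx*ex+by*ey+[0,0,bz];print("shift",R.T@(X-gp))
E
python3 - <<'E'
from s import *
go(-.125,0,.154)
P=r.camera_params("wrist");a=r.capture("wrist");cv2.imwrite("pics/w1.png",a[:,:,::-1])
print("bar proj",proj("wrist",bar,P))
m=mask(a,(0,170,60),(6,255,255),(0,0,640,400));vs,us=np.where(m);print(us.min(),us.max(),vs.min(),vs.max())
E
```

```text
time_s: 0.6
tcp_pos: [0.3635, -0.3801, 0.3665]
eef_rot: [180.0, 0.0, -155.5]
contact_force: [1.3, 0.1, 1.2]
gripper_width: 0.0531
gripper_force: 0.0
time_s: 1.1
tcp_pos: [0.4468, -0.1495, 0.3186]
eef_rot: [-180.0, 0.0, -155.5]
contact_force: [0.3, -0.1, -0.5]
gripper_width: 0.0434
gripper_force: 0.0
time_s: 1.6
tcp_pos: [0.4466, -0.1513, 0.3185]
eef_rot: [180.0, -0.0, -120.0]
contact_force: [-0.4, -0.5, 0.7]
gripper_width: 0.0438
gripper_force: 0.0
time_s: 2.1
tcp_pos: [0.4465, -0.1514, 0.3185]
eef_rot: [180.0, 0.0, -84.8]
contact_force: [-0.3, 0.3, -0.2]
gripper_width: 0.0437
gripper_force: 0.0
time_s: 2.3
tcp_pos: [0.4466, -0.1514, 0.3186]
eef_rot: [180.0, 0.0, -85.3]
contact_force: [-0.3, -0.3, -0.2]
gripper_width: 0.0437
gripper_force: 0.0
t 2.3 tcp [ 0.4466 -0.1514  0.3186] rot [179.9774   0.0024 -85.2991] J [  5.2685   5.771  -31.1997  -0.0033 -53.0519  -0.5656] F [-0.3176 -0.344  -0.1613] w 0.04373941875511305 0.0
grasp box -0.1354718377878006 -0.02311801161789143 0.15958898229390045  tool y in box -0.9999960659473217 0.0027770210195389527
shift [-0.0231 -0.0104  0.0056]
bar proj [303.8981 257.7099]
220 315 174 326
```

View pics/w1.png

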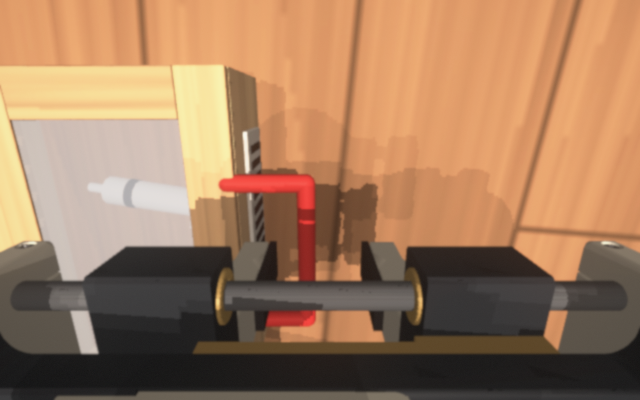

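The red bar spans the fingers: its near bar is at column ~307, rows 178–322, and the reprojection was 304. It is good to descend on.

```bash
python3 -m pendant '[[[-0.023,-0.01,0,0,0,0,0],[-0.023,-0.01,0.02,0,0,0,0],[-0.023,-0.01,0.045,0,0,0,0],[-0.023,-0.01,0.0655,0,0,0,0],[-0.023,-0.01,0.0655,0,0,0,0]]]' 10 && python3 -m pendant '[[[0,0,0,0,0,0,-1],[0,0,0,0,0,0,-1],[0,0,0,0,0,0,-1],[0,0,0,0,0,0,-1],[0,0,0,0,0,0,-1]]]' 10
python3 - <<'E'
from s import *
for a in np.radians([12,25,40,55,70,85,95,100,101.5]):
    X=hin+.205*(-np.cos(a+.0195)*ex+np.sin(a+.0195)*np.array([0,0,1]));print(np.degrees(a),R.T@(X-gp))
E
```

```text
time_s: 2.85
tcp_pos: [0.4535, -0.1277, 0.251]
eef_rot: [179.7, 0.0, -85.2]
contact_force: [0.2, -0.1, 0.5]
gripper_width: 0.0437
gripper_force: 0.0
time_s: 3.35
tcp_pos: [0.4535, -0.1279, 0.2535]
eef_rot: [179.8, 0.0, -85.1]
contact_force: [-5.0, 1.0, 9.4]
gripper_width: 0.0118
gripper_force: 10.0
t 3.35 tcp [ 0.4535 -0.1279  0.2535] rot [179.8447   0.0036 -85.1242] J [  8.2677  10.7256 -35.7974  -0.0185 -43.6318  -3.3785] F [-5.0252  0.9712  9.4469] w 0.011812877301358821 9.998248592019081
grasp box -0.126993409847811 -0.00023540732070059193 0.09449576782575092  tool y in box -0.9999962903273653 -0.00027652224539392146
12.000000000000002 [-0.0002 -0.0072 -0.042 ]
25.0 [-0.0002 -0.0227 -0.0858]
40.0 [-0.0002 -0.0522 -0.1305]
55.0 [-0.0002 -0.0923 -0.1659]
70.0 [-0.0002 -0.1401 -0.1899]
85.0 [-0.0002 -0.1926 -0.2006]
95.0 [-0.0002 -0.2283 -0.2   ]
100.0 [-0.0002 -0.246  -0.1973]
101.5 [-0.0002 -0.2512 -0.1962]
```

```bash
python3 -m pendant '[[[0,-0.001,-0.012,0,0,0,-1],[0,-0.003,-0.025,0,0,0,-1],[0,-0.007,-0.042,0,0,0,-1],[0,-0.0115,-0.058,0,0,0,-1],[0,-0.017,-0.072,0,0,0,-1]]]' 10 && python3 -m pendant '[[[0,-0.0057,-0.0138,0,0,0,-1],[0,-0.0135,-0.028,0,0,0,-1],[0,-0.024,-0.0445,0,0,0,-1],[0,-0.0352,-0.0585,0,0,0,-1],[0,-0.0352,-0.0585,0,0,0,-1]]]'
python3 - <<'E'
from s import *
for a in np.radians([48,55,62,70,78,85,90,95,100,101.5]):
    X=hin+.205*(-np.cos(a+.0195)*ex+np.sin(a+.0195)*np.array([0,0,1]));print(np.degrees(a),R.T@(X-gp))
E
```

```text
time_s: 3.85
tcp_pos: [0.4681, -0.1267, 0.3246]
eef_rot: [179.4, 0.0, -85.2]
contact_force: [-12.8, -0.4, 2.1]
gripper_width: 0.0117
gripper_force: 10.0
time_s: 4.35
tcp_pos: [0.5043, -0.1236, 0.3854]
eef_rot: [179.6, 0.0, -85.1]
contact_force: [-20.4, 3.0, 15.3]
gripper_width: 0.0154
gripper_force: 10.0
t 4.35 tcp [ 0.5043 -0.1236  0.3854] rot [179.6044   0.0011 -85.1254] J [  7.9002   6.7834 -20.2567  -0.0246 -63.3549  -3.0144] F [-20.4362   3.0039  15.2868] w 0.015422765215441791 9.993354678153992
grasp box -0.07660540155276158 -0.0002675795777628942 0.226423847893335  tool y in box -0.999976125554484 -0.00025531352143819884
48.00000000000001 [-0.0003 -0.0223 -0.0187]
55.0 [-0.0003 -0.0421 -0.0341]
62.0 [-0.0003 -0.0636 -0.0469]
70.0 [-0.0002 -0.0899 -0.0582]
78.0 [-0.0002 -0.1175 -0.0657]
85.0 [-0.0002 -0.1423 -0.0691]
90.0 [-0.0002 -0.1601 -0.0696]
95.0 [-0.0002 -0.178  -0.0686]
100.0 [-0.0002 -0.1957 -0.0661]
101.5 [-0.0002 -0.2009 -0.065 ]
```

```bash
python3 -m pendant '[[[0,0.004,0,0,0,0,-1],[0,0.004,0,0,0,0,-1]]]' && python3 -m pendant '[[[0,-0.011,-0.0095,0,0,0,-1],[0,-0.022,-0.0187,0,0,0,-1],[0,-0.032,-0.027,0,0,0,-1],[0,-0.042,-0.0341,0,0,0,-1]]]'
python3 - <<'E'
from s import *
hin=hin-.004*ex
for a in np.radians([62,70,78,85,90,95,100,101.5]):
    X=hin+.205*(-np.cos(a+.0195)*ex+np.sin(a+.0195)*np.array([0,0,1]));print(np.degrees(a),R.T@(X-gp))
E
```

```text
time_s: 4.55
tcp_pos: [0.5004, -0.1239, 0.3839]
eef_rot: [179.7, 0.0, -85.1]
contact_force: [-10.9, 1.0, 6.5]
gripper_width: 0.0116
gripper_force: 10.0
time_s: 4.95
tcp_pos: [0.5431, -0.1205, 0.4198]
eef_rot: [179.9, -0.0, -85.1]
contact_force: [-9.5, 0.7, 11.9]
gripper_width: 0.0118
gripper_force: 10.0
t 4.95 tcp [ 0.5431 -0.1205  0.4198] rot [179.8509  -0.0492 -85.0991] J [  7.6756   8.8699 -13.1167   0.0452 -68.1647  -2.7916] F [-9.5317  0.658  11.8839] w 0.011791779641933895 10.003174245357513
grasp box -0.037004693916178145 -0.0006121728253608467 0.26083887778144066  tool y in box -0.9999963595197922 -0.0007110956779395265
62.0 [-0.0006 -0.0203 -0.0121]
70.0 [-0.0006 -0.0466 -0.0233]
78.0 [-0.0005 -0.0742 -0.0307]
85.0 [-0.0005 -0.099  -0.0339]
90.0 [-0.0005 -0.1169 -0.0344]
95.0 [-0.0005 -0.1348 -0.0333]
100.0 [-0.0005 -0.1525 -0.0307]
101.5 [-0.0005 -0.1577 -0.0296]
```

```bash
python3 -m pendant '[[[0,-0.009,-0.008,0,0,0,-1],[0,-0.019,-0.014,0,0,0,-1],[0,-0.032,-0.02,0,0,0,-1],[0,-0.0455,-0.0252,0,0,0,-1],[0,-0.06,-0.03,0,0,0,-1]]]' && python3 -m pendant '[[[0,-0.014,-0.003,0,0,0,-1],[0,-0.028,-0.0052,0,0,0,-1],[0,-0.038,-0.006,0,0,0,-1],[0,-0.048,-0.0065,0,0,0,-1]]]'
python3 - <<'E'
from s import *
hin=hin-.004*ex
for a in np.radians([90,95,98,100,101.5]):
    X=hin+.2065*(-np.cos(a+.0195)*ex+np.sin(a+.0195)*np.array([0,0,1]));print(np.degrees(a),R.T@(X-gp))
E
```

```text
time_s: 5.45
tcp_pos: [0.6048, -0.1151, 0.4485]
eef_rot: [180.0, -0.0, -85.1]
contact_force: [-0.3, -2.1, 0.0]
gripper_width: 0.0116
gripper_force: 10.0
time_s: 5.85
tcp_pos: [0.6528, -0.1109, 0.4544]
eef_rot: [180.0, -0.0, -85.1]
contact_force: [-1.5, -2.1, 1.0]
gripper_width: 0.0111
gripper_force: 10.0
t 5.85 tcp [ 0.6528 -0.1109  0.4544] rot [179.9949  -0.0215 -85.0981] J [  7.2064  17.9228   3.3165   0.022  -75.3997  -2.3101] F [-1.5148 -2.1098  0.9899] w 0.011129234653498623 9.999975711107254
grasp box 0.07349596719815857 -0.00023709643227987477 0.2954275194525436  tool y in box -0.9999997288999379 -0.0007308702352666047
90.0 [-0.0002 -0.0065 -0.001 ]
95.0 [-0.0002 -0.0245  0.0001]
98.0 [-0.0002 -0.0352  0.0015]
100.0 [-0.0002 -0.0423  0.0028]
101.5 [-0.0002 -0.0476  0.0039]
```

Forces have dropped off; next I carry the flap over to its stop, release, and retract straight up.

```bash
python3 -m pendant '[[[0,-0.012,-0.001,0,0,0,-1],[0,-0.024,0,0,0,0,-1],[0,-0.034,0.0013,0,0,0,-1],[0,-0.042,0.0025,0,0,0,-1],[0,-0.046,0.0032,0,0,0,-1]]]' && python3 -m pendant '[[[0,0,0,0,0,0,-1],[0,0,0,0,0,0,-0.3],[0,0,0,0,0,0,-0.3],[0,0,0,0,0,0,-0.3],[0,0,0,0,0,0,-0.3]]]' && python3 -m pendant '[[[0,0,-0.03,0,0,0,-0.3],[0,0,-0.07,0,0,0,-0.3],[0,0,-0.07,0,0,0,-0.3]]]'
python3 - <<'E'
from s import *
a=r.capture("top");cv2.imwrite("pics/top1.png",a[:,:,::-1]);b=r.capture("side");cv2.imwrite("pics/side1.png",b[:,:,::-1])
v=np.hstack([cv2.resize(a[130:250,280:440],(400,300),interpolation=2),cv2.resize(b[100:220,240:400],(400,300),interpolation=2)])
cv2.imwrite("pics/c3.png",v[:,:,::-1])
E
```

```text
time_s: 6.35
tcp_pos: [0.6989, -0.1067, 0.4508]
eef_rot: [180.0, -0.0, -85.1]
contact_force: [-0.7, -2.7, 0.9]
gripper_width: 0.011
gripper_force: 10.0
time_s: 6.85
tcp_pos: [0.6978, -0.1065, 0.4514]
eef_rot: [-180.0, 0.0, -85.1]
contact_force: [0.1, -0.0, -0.0]
gripper_width: 0.03
gripper_force: 0.0
time_s: 7.15
tcp_pos: [0.6981, -0.1071, 0.528]
eef_rot: [-179.5, -0.1, -85.1]
contact_force: [1.0, -0.4, 1.5]
gripper_width: 0.0306
gripper_force: 0.0
t 7.15 tcp [ 0.6981 -0.1071  0.528 ] rot [-179.4552   -0.1166  -85.0719] J [  7.0718  20.97    16.8828   0.1373 -85.3728  -2.1535] F [ 1.0329 -0.4186  1.4588] w 0.030553224973536557 0.0
grasp box 0.1205023410147339 -0.0006366777544598834 0.3690473883767917  tool y in box -0.9999540616943831 -0.001207811997600984
```

View pics/c3.png

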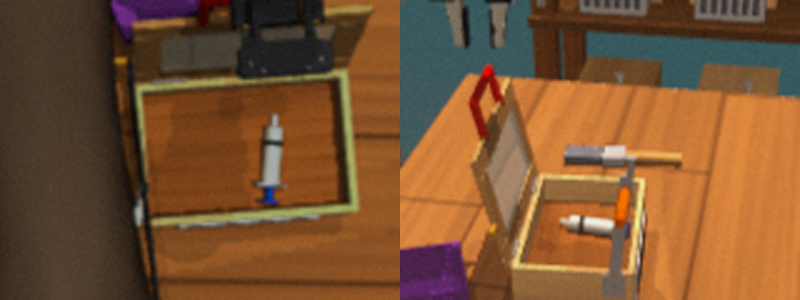

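The flap leans back on its stop. In the side crop the grip is still upright at about (329,183), and the syringe lies open in the box near top-view (389,192). Next is the grip.

```bash
python3 -m pendant '[[[-0.03,0.03,0,0,0,0,0],[-0.06,0.06,0,0,0,0,0],[-0.09,0.09,0,0,0,0,0],[-0.12,0.12,0,0,0,0,0],[-0.15,0.15,0,0,0,0,0]]]' && python3 -m pendant '[[[-0.02,0.03,0.01,0,0,0,0],[-0.038,0.044,0.03,0,0,0,0],[-0.038,0.044,0.058,0,0,0,0],[-0.038,0.044,0.068,0,0,0,0],[-0.038,0.044,0.068,0,0,0,0]]]'
python3 - <<'E'
from s import *
P=r.camera_params("wrist");a=r.capture("wrist");cv2.imwrite("pics/w2.png",a[:,:,::-1])
m=mask(a,(5,200,110),(20,255,255),(0,0,640,400));m=cv2.morphologyEx(m,2,np.ones((5,5)));q=rect(m);print(q)
g=np.array([.4923,.0452,.2242]);print(proj("wrist",g-.0355*ey,P),proj("wrist",g,P),proj("wrist",g+.0355*ey,P))
go(-.0732,.187,.2242)
E
```

```text
time_s: 7.75
tcp_pos: [0.534, 0.0306, 0.52]
eef_rot: [179.9, -0.0, -85.1]
contact_force: [1.0, 1.4, 0.9]
gripper_width: 0.0438
gripper_force: 0.0
time_s: 8.25
tcp_pos: [0.4882, 0.0638, 0.4515]
eef_rot: [179.8, -0.1, -85.1]
contact_force: [0.5, -0.4, -0.2]
gripper_width: 0.0436
gripper_force: 0.0
t 8.25 tcp [0.4882 0.0638 0.4515] rot [179.8045  -0.0731 -85.0863] J [ 30.3604   1.444  -17.2632  -0.019  -71.5008 -25.4408] F [ 0.5343 -0.4204 -0.1961] w 0.043635088147590505 0.0
grasp box -0.07621711612487887 0.18757673876210804 0.2925189868781512  tool y in box -0.9999937450232316 -0.0009321426705007646Traceback (most recent call last):
  File "<stdin>", line 3, in <module>
  File "h.py", line 13, in rect
    c=max(cv2.findContours(m,0,2)[0],key=cv2.contourArea);return cv2.minAreaRect(c)
ValueError: max() iterable argument is empty
```

View pics/w2.png

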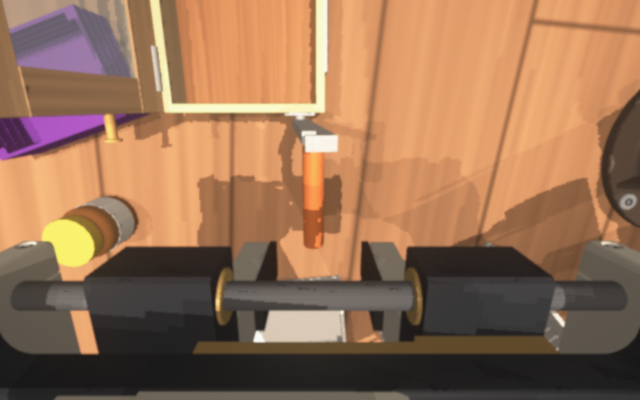

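The wrist view shows the grip at columns 303–325, rows 150–248, and the fingers are centred on ~319. Next I check this against the reprojection.

Run:
```python
from s import *
P=r.camera_params("wrist")
g=np.array([.4923,.0452,.2242]);print(proj("wrist",g-.0355*ey,P),proj("wrist",g,P),proj("wrist",g+.0355*ey,P))
print(proj("wrist",gp,P),proj("wrist",gp-[0,0,.0685],P), onz("wrist",314,246,.2242,P),onz("wrist",314,155,.2242,P))
X=onz("wrist",314,246,.2242,P)-box;print(X@ex,X@ey)
go(-.0732,.187,.2242)
```

```text
t 8.3 tcp [0.4889 0.0638 0.4529] rot [179.922   -0.0594 -85.0997] J [ 30.3361   1.421  -17.1277   0.0212 -71.5473 -25.4425] F [-0.0763  0.3677  0.6633] w 0.04373050326720281 0.0
grasp box -0.07528128814679315 0.18754531537672764 0.2938658987520759  tool y in box -0.9999988260350011 -0.0007018899516648785
[315.7742 142.7585] [315.8925 197.2764] [316.0001 246.8916]
[319.4472 275.5534] [319.039  224.4835] [0.4907 0.08   0.2242] [0.4958 0.0176 0.2242]
-0.07182775380067681 0.2037510296546685
shift [ 0.0005 -0.0022  0.0697]
```

```bash
python3 -m pendant '[[[0,-0.0025,0.02,0,0,0,0],[0,-0.0025,0.04,0,0,0,0],[0,-0.0025,0.06,0,0,0,0],[0,-0.0025,0.069,0,0,0,0],[0,-0.0025,0.069,0,0,0,0]]]' 6 && python3 -m pendant '[[[0,0,0,0,0,0,-1],[0,0,0,0,0,0,-1],[0,0,0,0,0,0,-1],[0,0,0,0,0,0,-1],[0,0,0,0,0,0,-1]]]' 6;  python3 - <<'E'
from s import *
x0=g@ex;th0=-.05
for t in(.1,.25,.4,.5,.6,.75,.9,1.0,1.05,1.09):
    D=.145*np.array([np.sin(t)-np.sin(th0),np.cos(t)-np.cos(th0)]);print(t,"tool y %.4f z %.4f"%(-D[0],-D[1]))
E
```

```text
time_s: 8.8
tcp_pos: [0.4915, 0.0639, 0.3838]
eef_rot: [179.9, -0.0, -85.1]
contact_force: [0.1, -0.2, 0.4]
gripper_width: 0.0436
gripper_force: 0.0
time_s: 9.3
tcp_pos: [0.4911, 0.0642, 0.3846]
eef_rot: [-180.0, 0.0, -85.1]
contact_force: [-0.3, 0.2, 1.8]
gripper_width: 0.014
gripper_force: 6.0
t 9.3 tcp [0.4911 0.0642 0.3846] rot [-179.9609    0.0119  -85.0834] J [ 30.2304   4.3254 -23.1926   0.0067 -62.4415 -25.3169] F [-0.3423  0.2489  1.8047] w 0.01399028782787467 6.000120118260384
grasp box -0.07263204829687923 0.18797300675022152 0.22556956220751495  tool y in box -0.9999992790207977 -0.0009878060989630788
0.1 tool y -0.0217 z 0.0005
0.25 tool y -0.0431 z 0.0043
0.4 tool y -0.0637 z 0.0113
0.5 tool y -0.0768 z 0.0176
0.6 tool y -0.0891 z 0.0251
0.75 tool y -0.1061 z 0.0387
0.9 tool y -0.1208 z 0.0547
1.0 tool y -0.1293 z 0.0665
1.05 tool y -0.1330 z 0.0727
1.09 tool y -0.1358 z 0.0778
```

```bash
python3 -m pendant '[[[0,-0.011,0,0,0,0,-1],[0,-0.0217,0.0005,0,0,0,-1],[0,-0.033,0.002,0,0,0,-1],[0,-0.0431,0.0043,0,0,0,-1],[0,-0.0431,0.0043,0,0,0,-1]]]' && python3 -m pendant '[[[0,-0.0105,0.0033,0,0,0,-1],[0,-0.0206,0.007,0,0,0,-1],[0,-0.0337,0.0133,0,0,0,-1],[0,-0.0337,0.0133,0,0,0,-1]]]'; python3 s.py
```

```text
time_s: 9.8
tcp_pos: [0.5365, 0.0682, 0.3799]
eef_rot: [-179.9, -0.0, -85.1]
contact_force: [1.4, 0.8, 6.4]
gripper_width: 0.0137
gripper_force: 6.0
time_s: 10.2
tcp_pos: [0.5704, 0.0712, 0.3661]
eef_rot: [-179.9, -0.0, -85.1]
contact_force: [2.3, 0.7, 5.6]
gripper_width: 0.0137
gripper_force: 6.0
t 10.2 tcp [0.5704 0.0712 0.3661] rot [-179.8687   -0.0213  -85.0809] J [ 26.6277  12.7755 -15.5105   0.0777 -61.5999 -21.7455] F [2.2846 0.7374 5.6314] w 0.013650192147230072 6.000446453690529
grasp box 0.007182821235363842 0.18810828622183648 0.20710779049241118  tool y in box -0.9999968429993281 -0.0010325519023849175
```

```bash
python3 -m pendant '[[[0,-0.0123,0.0055,0,0,0,-1],[0,-0.021,0.0122,0,0,0,-1],[0,-0.0293,0.0191,0,0,0,-1],[0,-0.037,0.027,0,0,0,-1],[0,-0.044,0.0351,0,0,0,-1]]]' && python3 -m pendant '[[[0,-0.0045,0.006,0,0,0,-1],[0,-0.0085,0.0118,0,0,0,-1],[0,-0.012,0.0178,0,0,0,-1],[0,-0.012,0.0178,0,0,0,-1]]]' && python3 -m pendant '[[[0,-0.0015,0.0022,0,0,0,-1],[0,-0.003,0.0048,0,0,0,-1],[0,-0.003,0.0048,0,0,0,-1]]]'; python3 s.py
```

```text
time_s: 10.7
tcp_pos: [0.6131, 0.0747, 0.3313]
eef_rot: [-179.8, 0.0, -85.1]
contact_force: [5.1, 0.0, 4.7]
gripper_width: 0.0136
gripper_force: 6.0
time_s: 11.1
tcp_pos: [0.6257, 0.0759, 0.3136]
eef_rot: [-179.7, 0.0, -85.1]
contact_force: [7.7, 0.2, 4.0]
gripper_width: 0.0138
gripper_force: 6.0
time_s: 11.4
tcp_pos: [0.6284, 0.0761, 0.3092]
eef_rot: [-179.7, 0.0, -85.1]
contact_force: [8.3, 0.6, 3.9]
gripper_width: 0.0137
gripper_force: 6.0
t 11.4 tcp [0.6284 0.0761 0.3092] rot [-179.7359    0.0131  -85.0566] J [ 24.5654  20.7632 -12.2236   0.0913 -56.76   -19.6719] F [8.3027 0.6016 3.9489] w 0.013709411800696724 6.000322233885527
grasp box 0.06579604380259113 0.1881933530179922 0.150242006414604  tool y in box -0.9999883182493132 -0.0014543935326355314
```

```bash
python3 -m pendant '[[[0,0,0,0,0,0,0],[0,0,0,0,0,0,0],[0,0,0,0,0,0,0],[0,0,0,0,0,0,0]]]' && python3 -m pendant '[[[0,0,-0.04,0,0,0,0],[0,0,-0.085,0,0,0,0],[0,0,-0.13,0,0,0,0],[0,0.03,-0.17,0,0,0,0],[0,0.06,-0.19,0,0,0,0]]]'
python3 - <<'E'
from s import *
P=r.camera_params("wrist");w=r.capture("wrist");a=r.capture("top");b=r.capture("side");cv2.imwrite("pics/top2.png",a[:,:,::-1]);cv2.imwrite("pics/side2.png",b[:,:,::-1]);cv2.imwrite("pics/w3.png",w[:,:,::-1])
v=np.hstack([cv2.resize(w,(400,250)),cv2.resize(b[130:230,240:400],(400,250),interpolation=2)])
cv2.imwrite("pics/c4.png",v[:,:,::-1])
np.set_printoptions(precision=5);print({k:np.array(P[k]).tolist() for k in P})
E
```

```text
time_s: 11.8
tcp_pos: [0.6258, 0.0756, 0.3078]
eef_rot: [179.9, -0.0, -85.1]
contact_force: [0.4, 0.4, -0.6]
gripper_width: 0.0398
gripper_force: 0.0
time_s: 12.3
tcp_pos: [0.5663, 0.0705, 0.5018]
eef_rot: [-179.8, 0.0, -85.1]
contact_force: [-0.4, 0.9, 0.2]
gripper_width: 0.0442
gripper_force: 0.0
t 12.3 tcp [0.5663 0.0705 0.5018] rot [-179.8386    0.0169  -85.1068] J [ 26.7486   7.8978  -3.6841   0.0453 -78.262  -21.8645] F [-0.4322  0.9494  0.154 ] w 0.04418482348333243 0.0
grasp box 0.003105349992328626 0.18786431332118286 0.3428263601101821  tool y in box -0.9999958658596771 -0.0005794259489332658
{'fx': 328.35773270133177, 'fy': 328.35773270133177, 'cx': 318.56728503961693, 'cy': 202.3726529728621, 'R': [[-0.9963859555338372, -0.08489802444814556, -0.0027116525816905405], [-0.08208655545450842, 0.9542011492268123, 0.2876837920840241], [-0.021836323603931753, 0.28686668028725837, -0.9577216102356841]], 't': [0.5720026180021076, -0.08496305750640139, 0.47503630307044536]}
```

View pics/c4.png

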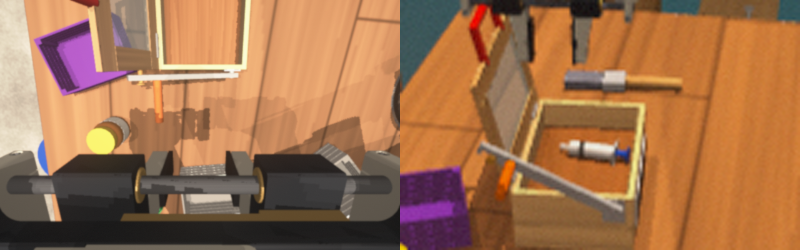

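The crop shows the stay lying over the pin, with its grip at side-view about (282,202) and the flap still back. Next I compute the stay angle and the syringe pose.

Run:
```python
from s import *
a=cv2.imread("pics/top2.png")[:,:,::-1].copy();b=cv2.imread("pics/side2.png")[:,:,::-1].copy()
m=mask(b,(5,190,120),(16,255,255),(270,185,300,220));m=cv2.morphologyEx(m,2,np.ones((2,2)));q=rect(m);print("grip side",q)
c,d=ray("side",*q[0]);o=box+.1705*ey;k=((o-c)@ey)/(d@ey);X=c+k*d;print("grip mid box",(X-box)@ex,X[2])
for xp in(-.070,-.066,-.062):print(xp,"stay",.26+np.arctan2((X-box)@ex-xp,X[2]-.078),"r",np.hypot((X-box)@ex-xp,X[2]-.078))
m=mask(a,(0,0,120),(179,70,255),(370,165,405,212));
bl=mask(a,(105,120,60),(130,255,255),(370,180,405,225))
for n,mm in(("white",m),("blue",bl)):
    q=rect(mm);print(n,q,cv2.countNonZero(mm))
m=cv2.bitwise_or(m,bl);vs,us=np.where(m);print(us.min(),us.max(),vs.min(),vs.max())
for v in range(vs.min(),vs.max()+1):
    u=us[vs==v]
    if len(u):print(v,u.min(),u.max(),end="; ")
```

```text
t 12.45 tcp [0.5651 0.0703 0.5013] rot [-179.7962    0.0918  -85.0542] J [ 26.7724   7.7757  -3.8782  -0.0097 -78.1227 -21.8248] F [ 0.2195 -0.938   0.2708] w 0.04393873869192908 0.0
grasp box 0.0020402687743448626 0.1880403732695038 0.34225151075138094  tool y in box -0.9999925600135527 -0.0014911416296518878
grip side ((282.20001220703125, 202.90000915527344), (4.743415832519531, 16.76007080078125), 18.434947967529297)
grip mid box 0.07012437746751594 0.14393053758969132
-0.07 stay 1.3910141932541975 r 0.15486018515914474
-0.066 stay 1.3797546831868133 r 0.151250394802078
-0.062 stay 1.3679461700822275 r 0.14766071552056198
white ((387.5, 195.5), (15.0, 7.0), 90.0) 136
blue ((387.0, 208.0), (6.0, 4.0), 90.0) 22
384 392 176 211
176 389 390; 177 389 390; 178 389 390; 179 389 390; 180 388 391; 181 388 392; 182 387 392; 183 387 392; 184 387 392; 185 388 392; 188 387 389; 189 387 391; 190 386 391; 191 386 391; 192 386 391; 193 386 391; 194 386 391; 195 386 391; 196 386 391; 197 386 391; 198 386 391; 199 386 391; 200 385 391; 201 386 391; 202 385 391; 203 384 391; 205 386 388; 206 386 388; 207 386 388; 208 386 388; 209 386 388; 210 385 389; 211 388 389;
```

Run:
```python
from s import *
n=onz("top",389.6,176,.0615);t=onz("top",387.2,211,.0615);c=t+.564*(n-t);c2=onz("top",388.6,191.3,.0615)
d=(n-t);print(c,c2,"yaw",np.degrees(np.arctan2(d[1],d[0])),np.linalg.norm(d),"boxframe",(c-box)@ex,(c-box)@ey)
# baskets
a=cv2.imread("pics/top2.png")[:,:,::-1].copy()
go((c-box)@ex,(c-box)@ey,.25)
```

```text
t 12.45 tcp [0.5651 0.0703 0.5013] rot [-179.7962    0.0918  -85.0542] J [ 26.7724   7.7757  -3.8782  -0.0097 -78.1227 -21.8248] F [ 0.2195 -0.938   0.2708] w 0.04393873869192908 0.0
grasp box 0.0020402687743448626 0.1880403732695038 0.34225151075138094  tool y in box -0.9999925600135527 -0.0014911416296518878
[ 0.5755 -0.1533  0.0615] [ 0.5753 -0.1534  0.0615] yaw -3.6095665518349196 0.10032496813010645 boxframe -0.007075101829876044 -0.035907193247394
shift [0.2241 0.0098 0.0919]
```

```bash
python3 -m pendant '[[[0.045,0.002,0,0,0,0,0],[0.09,0.004,0,0,0,0,0],[0.135,0.006,0,0,0,0,0],[0.18,0.008,0,0,0,0,0],[0.224,0.0098,0,0,0,0,0]]]' && python3 -m pendant '[[[0,0,0,0,0,-8,0],[0,0,0,0,0,-16,0],[0,0,0,0,0,-24,0],[0,0,0,0,0,-32,0],[0,0,0,0,0,-40,0]]]' && python3 -m pendant '[[[0,0,0.01,0,0,-8,0],[0,0,0.03,0,0,-16,0],[0,0,0.05,0,0,-24,0],[0,0,0.075,0,0,-33,0],[0,0,0.1,0,0,-41.5,0]]]' && python3 -m pendant '[[[0,0,0.02,0,0,0,0],[0,0,0.02,0,0,0,0]]]'
python3 - <<'E'
from s import *
P=r.camera_params("wrist");w=r.capture("wrist")
c=np.array([.5754,-.1533,.0615]);sx=np.array([np.cos(-.063),np.sin(-.063),0])
for k in(-.057,-.037,0,.03,.044):print(k,proj("wrist",c+k*sx,P))
print(proj("wrist",gp-[0,0,gp[2]-.0725],P))
cv2.imwrite("pics/w4.png",w[:,:,::-1]);go((c-box)@ex,(c-box)@ey,.0725)
E
```

```text
time_s: 12.95
tcp_pos: [0.5762, -0.1551, 0.4971]
eef_rot: [179.8, 0.0, -85.1]
contact_force: [0.0, 0.2, -0.5]
gripper_width: 0.0432
gripper_force: 0.0
time_s: 13.45
tcp_pos: [0.5764, -0.1535, 0.4968]
eef_rot: [179.9, 0.1, -44.8]
contact_force: [0.2, 0.2, 0.2]
gripper_width: 0.0436
gripper_force: 0.0
time_s: 13.95
tcp_pos: [0.576, -0.1535, 0.3962]
eef_rot: [-180.0, 0.2, -3.6]
contact_force: [0.1, -0.1, 0.1]
gripper_width: 0.0437
gripper_force: 0.0
time_s: 14.15
tcp_pos: [0.5752, -0.1533, 0.3741]
eef_rot: [-180.0, 0.5, -4.0]
contact_force: [0.7, -0.1, -0.8]
gripper_width: 0.0438
gripper_force: 0.0
t 14.15 tcp [ 0.5752 -0.1533  0.3741] rot [-179.9949    0.475    -3.9527] J [  3.8462  14.4871 -12.0267  -0.0774 -63.9561  82.2353] F [ 0.6764 -0.0738 -0.8421] w 0.04381463949817182 0.0
grasp box -0.008755835297831933 -0.035692894492875264 0.21515351868730662  tool y in box -0.15320538423457386 -0.9881943646618794
-0.057 [319.4237 246.427 ]
-0.037 [319.3052 227.1653]
0 [319.0735 189.5346]
0.03 [318.8729 156.9528]
0.044 [318.7751 141.0606]
[319.1264 194.4365]
shift [ 0.0027 -0.      0.1426]
```

View pics/w4.png

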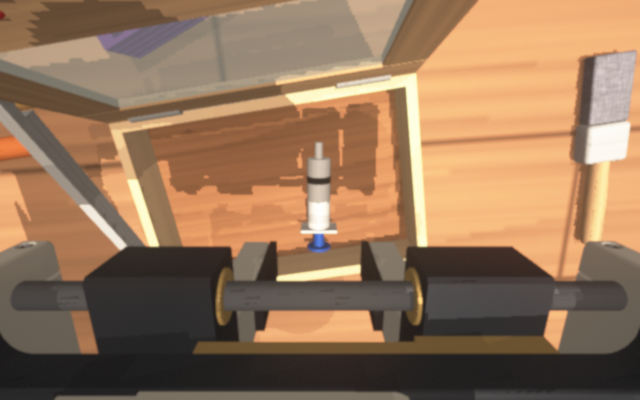

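The wrist view matches the reprojection, with the syringe axis at column 319, nozzle tip at row 142 and blue end at row 248. Descend and grasp.

```bash
python3 -m pendant '[[[0.001,0,0.035,0,0,0,0],[0.001,0,0.07,0,0,0,0],[0.001,0,0.1,0,0,0,0],[0.001,0,0.125,0,0,0,0],[0.001,0,0.142,0,0,0,0]]]' 8 && python3 -m pendant '[[[0,0,0,0,0,0,0],[0,0,0,0,0,0,-1],[0,0,0,0,0,0,-1],[0,0,0,0,0,0,-1],[0,0,0,0,0,0,-1]]]' 8; python3 s.py
```

```text
time_s: 14.7
tcp_pos: [0.5773, -0.1535, 0.2358]
eef_rot: [180.0, 0.1, -3.9]
contact_force: [0.6, 0.1, -0.1]
gripper_width: 0.044
gripper_force: 0.0
time_s: 15.2
tcp_pos: [0.5774, -0.1534, 0.238]
eef_rot: [-180.0, -0.1, -3.9]
contact_force: [0.0, -0.5, 3.4]
gripper_width: 0.0211
gripper_force: 8.0
t 15.2 tcp [ 0.5774 -0.1534  0.238 ] rot [-179.9921   -0.1164   -3.8945] J [  3.8481  22.2453 -21.0106   0.0108 -46.6277  82.25  ] F [ 0.0391 -0.4968  3.373 ] w 0.021099647740678785 8.000331670045853
grasp box -0.0048947799518820135 -0.03622782344353788 0.079024269378454  tool y in box -0.15220121206061124 -0.988349519195093
```

The grasp is too shallow, with fingertips only at about z 0.060. I will reopen, go 6 mm lower and close again.

```bash
python3 -m pendant '[[[0,0,0,0,0,0,-0.2],[0,0,0,0,0,0,-0.2],[0,0,0.003,0,0,0,-0.2],[0,0,0.005,0,0,0,-0.2],[0,0,0.005,0,0,0,-0.2]]]' 8 && python3 s.py && python3 -m pendant '[[[0,0,0,0,0,0,-1],[0,0,0,0,0,0,-1],[0,0,0,0,0,0,-1],[0,0,0,0,0,0,-1]]]' 8; python3 s.py
```

```text
time_s: 15.7
tcp_pos: [0.5768, -0.1534, 0.2313]
eef_rot: [180.0, 0.1, -3.9]
contact_force: [-0.4, -0.8, 0.2]
gripper_width: 0.0348
gripper_force: 0.0
t 15.7 tcp [ 0.5768 -0.1534  0.2313] rot [179.9973   0.0584  -3.9071] J [  3.8465  22.7233 -21.3531  -0.0073 -45.9817  82.2515] F [-0.3825 -0.8026  0.1688] w 0.03475230638427367 0.0
grasp box -0.005981641734386773 -0.03614236678222594 0.07225734595468358  tool y in box -0.1524191501371348 -0.9883159416509478
time_s: 16.1
tcp_pos: [0.5771, -0.1534, 0.2319]
eef_rot: [-180.0, -0.0, -3.9]
contact_force: [-0.6, 0.3, -1.0]
gripper_width: 0.0205
gripper_force: 8.0
t 16.1 tcp [ 0.5771 -0.1534  0.2319] rot [-179.9986   -0.0053   -3.8994] J [  3.8473  22.6813 -21.3205  -0.0009 -45.9928  82.2539] F [-0.5838  0.2522 -0.9587] w 0.02045516403741815 7.999505996704102
grasp box -0.005552701614886663 -0.03617103699370177 0.0728775172440364  tool y in box -0.15228632307406198 -0.9883364180393555
```

```bash
python3 -m pendant '[[[0,0,-0.015,0,0,0,-1],[0,0,-0.04,0,0,0,-1],[0,0,-0.08,0,0,0,-1],[0,0,-0.12,0,0,0,-1],[0,0,-0.16,0,0,0,-1]]]' && python3 -m pendant '[[[0,0,-0.03,0,0,0,-1],[0,0,-0.05,0,0,0,-1],[0,0,-0.05,0,0,0,-1]]]' && python3 -m pendant '[[[-0.005,-0.025,0,0,0,0,-1],[-0.013,-0.06,0,0,0,0,-1],[-0.022,-0.105,0,0,0,0,-1],[-0.032,-0.15,0,0,0,0,-1],[-0.041,-0.195,0,0,0,0,-1]]]' && python3 -m pendant '[[[-0.009,-0.045,0,0,0,0,-1],[-0.018,-0.09,0,0,0,0,-1],[-0.028,-0.135,0,0,0,0,-1],[-0.036,-0.175,0,0,0,0,-1],[-0.042,-0.21,0,0,0,0,-1]]]'  && python3 -m pendant '[[[-0.005,-0.025,0,0,0,-3,-1],[-0.007,-0.037,0,0,0,-8,-1],[-0.007,-0.037,0,0,0,-13.6,-1],[-0.007,-0.037,0,0,0,-13.6,-1],[-0.007,-0.037,0,0,0,-13.6,-1]]]'
python3 - <<'E'
from s import *
P=r.camera_params("wrist");w=r.capture("wrist");cv2.imwrite("pics/w5.png",w[:,:,::-1])
bc=np.array([.5132,.2936,.055]);p=np.radians(9.7);bx=np.array([np.cos(p),np.sin(p),0]);by=np.array([-bx[1],bx[0],0])
print([proj("wrist",bc+i*.08*bx+j*.0575*by,P).round() for i in(-1,1) for j in(-1,1)])
X=bc+.007*bx;X[2]=.0275;print("shift",R.T@(X-gp))
E
```

```text
time_s: 16.6
tcp_pos: [0.5767, -0.1534, 0.3934]
eef_rot: [-180.0, 0.0, -3.9]
contact_force: [1.0, -0.1, -0.7]
gripper_width: 0.021
gripper_force: 8.0
time_s: 16.9
tcp_pos: [0.5774, -0.1536, 0.4456]
eef_rot: [180.0, -0.3, -3.9]
contact_force: [-0.2, 0.7, 0.2]
gripper_width: 0.0207
gripper_force: 8.0
time_s: 17.4
tcp_pos: [0.5486, 0.0453, 0.4412]
eef_rot: [180.0, 0.0, -3.9]
contact_force: [1.4, 0.8, -0.2]
gripper_width: 0.0205
gripper_force: 8.0
time_s: 17.9
tcp_pos: [0.5209, 0.2583, 0.4411]
eef_rot: [180.0, 0.0, -3.8]
contact_force: [0.6, -0.2, -0.7]
gripper_width: 0.0203
gripper_force: 8.0
time_s: 18.4
tcp_pos: [0.5172, 0.2935, 0.4412]
eef_rot: [180.0, 0.0, 9.5]
contact_force: [0.1, 0.5, -1.3]
gripper_width: 0.0204
gripper_force: 8.0
t 18.4 tcp [0.5172 0.2935 0.4412] rot [179.9749   0.0478   9.5359] J [ 48.3874  11.8216  -6.591   -0.011  -71.6404  51.152 ] F [ 0.1414  0.4717 -1.3032] w 0.020437320751137637 7.999212294816971
grasp box -0.027480829011963668 0.4141539296201213 0.28223306244996293  tool y in box 0.0815190611477145 -0.9966716868857514
[array([366., 243.]), array([271., 244.]), array([372., 105.]), array([264., 106.])]
shift [ 0.0034 -0.0009  0.2547]
```

View pics/w5.png

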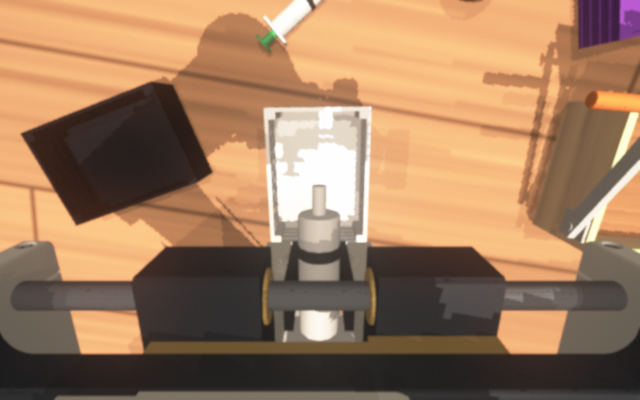

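The basket is where it was measured, with corners near (264,106), (372,106) and (366,243), and the held syringe is aligned over it. I will lower it.

```bash
python3 -m pendant '[[[0.003,0,0.04,0,0,0,-1],[0.003,0,0.08,0,0,0,-1],[0.003,0,0.12,0,0,0,-1],[0.003,0,0.16,0,0,0,-1],[0.003,0,0.19,0,0,0,-1]]]' && python3 -m pendant '[[[0,0,0.02,0,0,0,-1],[0,0,0.035,0,0,0,-1],[0,0,0.047,0,0,0,-1],[0,0,0.055,0,0,0,-1],[0,0,0.055,0,0,0,-1]]]' && python3 -m pendant '[[[0,0,0.003,0,0,0,-1],[0,0,0.006,0,0,0,-1],[0,0,0.006,0,0,0,-1],[0,0,0.006,0,0,0,-1]]]';python3 s.py
```

```text
time_s: 18.95
tcp_pos: [0.5199, 0.2931, 0.2495]
eef_rot: [180.0, 0.1, 9.5]
contact_force: [0.1, 0.8, 0.4]
gripper_width: 0.0207
gripper_force: 8.0
time_s: 19.45
tcp_pos: [0.5202, 0.2938, 0.196]
eef_rot: [180.0, 0.1, 9.6]
contact_force: [-0.4, -0.6, -0.2]
gripper_width: 0.0207
gripper_force: 8.0
time_s: 19.85
tcp_pos: [0.5203, 0.2942, 0.1912]
eef_rot: [-180.0, -0.0, 9.7]
contact_force: [0.1, -0.0, -0.6]
gripper_width: 0.0202
gripper_force: 8.0
t 19.85 tcp [0.5203 0.2942 0.1912] rot [-179.9847   -0.0235    9.702 ] J [ 48.2046  25.7609 -23.1685   0.004  -41.0426  51.4944] F [ 0.0928 -0.0147 -0.6291] w 0.02024444003382392 7.999410331249237
grasp box -0.024117675475384088 0.4147447385429402 0.03216959283723725  tool y in box 0.0844086880492495 -0.9964311826768317
```

```bash
python3 -m pendant '[[[0,0,0.002,0,0,0,-1],[0,0,0.0035,0,0,0,-1],[0,0,0.0035,0,0,0,-1],[0,0,0.0035,0,0,0,-1]]]' && python3 -m pendant '[[[0,0,0.0015,0,0,0,-1],[0,0,0.0015,0,0,0,-1],[0,0,0.0015,0,0,0,-1]]]';python3 s.py
```

```text
time_s: 20.25
tcp_pos: [0.5203, 0.2942, 0.1873]
eef_rot: [180.0, 0.0, 9.7]
contact_force: [0.6, 0.5, -0.2]
gripper_width: 0.0203
gripper_force: 8.0
time_s: 20.55
tcp_pos: [0.5203, 0.2942, 0.1859]
eef_rot: [-180.0, -0.0, 9.7]
contact_force: [0.2, 0.1, -0.4]
gripper_width: 0.0208
gripper_force: 8.0
t 20.55 tcp [0.5203 0.2942 0.1859] rot [-179.9986   -0.0033    9.7023] J [ 48.2051  26.181  -23.3877   0.0016 -40.4279  51.496 ] F [ 0.1753  0.1174 -0.3762] w 0.02081395861753311 7.999407649040222
grasp box -0.02420819162560934 0.41468002738134735 0.026856056395968803  tool y in box 0.08441280864117143 -0.9964308692395462
```

```bash
python3 -m pendant '[[[0,0,0.001,0,0,0,-1],[0,0,0.002,0,0,0,-1],[0,0,0.002,0,0,0,-1]]]' && python3 -m pendant '[[[0,0,0,0,0,0,-0.8],[0,0,0,0,0,0,-0.6],[0,0,0,0,0,0,-0.3],[0,0,0,0,0,0,-0.3],[0,0,0,0,0,0,-0.3]]]' && python3 -m pendant '[[[0,0,-0.02,0,0,0,-0.3],[0,0,-0.06,0,0,0,-0.3],[0,0,-0.1,0,0,0,-0.3],[0,0,-0.15,0,0,0,-0.3],[0,0,-0.2,0,0,0,-0.3]]]' && python3 -m pendant '[[[-0.04,0,-0.01,0,0,0,-0.3],[-0.08,0,-0.02,0,0,0,-0.3],[-0.12,0,-0.03,0,0,0,-0.3],[-0.12,0,-0.03,0,0,0,-0.3]]]'
python3 - <<'E'
from s import *
P=r.camera_params("wrist");w=r.capture("wrist");b=r.capture("side");cv2.imwrite("pics/side3.png",b[:,:,::-1])
v=np.hstack([cv2.resize(w,(400,250)),cv2.resize(b[150:325,200:480],(400,250),interpolation=2)]);cv2.imwrite("pics/c5.png",v[:,:,::-1])
m=mask(b,(5,190,120),(16,255,255),(270,185,300,220));m=cv2.morphologyEx(m,2,np.ones((2,2)));print(rect(m))
E
```

```text
time_s: 20.85
tcp_pos: [0.5204, 0.2942, 0.185]
eef_rot: [-180.0, -0.0, 9.7]
contact_force: [-2.6, -0.6, 9.7]
gripper_width: 0.0208
gripper_force: 8.0
time_s: 21.35
tcp_pos: [0.5202, 0.2941, 0.1836]
eef_rot: [180.0, 0.0, 9.7]
contact_force: [-1.1, -0.8, 0.2]
gripper_width: 0.0303
gripper_force: 0.0
time_s: 21.85
tcp_pos: [0.52, 0.2939, 0.3853]
eef_rot: [180.0, 0.1, 9.7]
contact_force: [0.6, 0.9, -0.9]
gripper_width: 0.0308
gripper_force: 0.0
time_s: 22.25
tcp_pos: [0.399, 0.2727, 0.4157]
eef_rot: [-179.8, -0.1, 9.8]
contact_force: [-0.7, 1.5, 1.3]
gripper_width: 0.0305
gripper_force: 0.0
t 22.25 tcp [0.399  0.2727 0.4157] rot [-179.8392   -0.096     9.7863] J [ 57.7148   1.682  -21.7465  -0.0399 -66.3878  42.0876] F [-0.6538  1.4666  1.3072] w 0.03046264604778977 0.0
grasp box -0.14667420263584766 0.4039357784542513 0.2567498840625922  tool y in box 0.08587931831061159 -0.9963015919184434
((282.0294189453125, 202.8823699951172), (5.335783958435059, 16.73495864868164), 14.03624439239502)
```

View pics/c5.png

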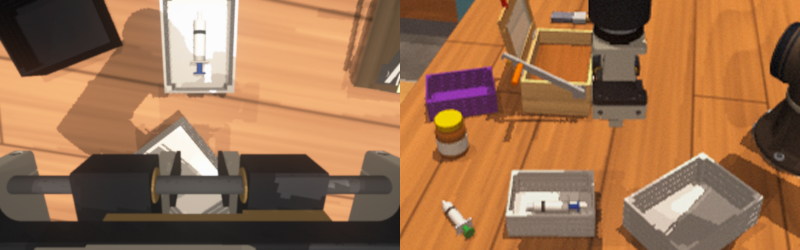

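The syringe lies flat in the small white basket (left half of the crop, about (200,45)). The flap is still back and the stay has not moved: its grip is at side-view (282,203), as before. I am handing in.

```bash
python3 -c "
from plant import r
print(r.close_job())"
```

```text
the job is handed in; nothing more can be done
None
```

I handed the job in at about 22 s: the flap is propped by the stay on its pin, the feeder syringe lies flat in the small white basket, and the arm is clear; no verdict was returned. I saw no sign in the images that the jar, brush or spare syringe moved, but I did not measure them again.

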